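# Check the hand lever of the bench sprue cutter against its stop

### The job

The bench sprue cutter is latched shut: push its thumb tab so that the latch swings off and the hand lever springs fully open. Then press the lever in from its outer side with the backs of your fingers until it comes up against its stop screw, short of the fixed bar, without forcing it, and finish while still holding it pressed there so that the gap can be measured. Grip nothing, stay off the fixed bar, and leave the stop setting and the other things as they are.

Things in the scene. Friction and masses are not known exactly. Their poses are not given: they have to be found in the camera images.
- cutter: sprue cutter (large nipper) bolted down on a grey plate 258 x 66 x 8 mm. Origin on the bench; x along the plate from handles to jaws, y to the hand lever's side, z up; plate x -176..82, y -41..25 mm. Jaws, lever, bar and latch share one level mid-plane 50 mm above the bench; top 67 mm. Jaws to the robot's left, lever on the robot's side (yaw 1.35 to 1.7)
- fixed_bar: fixed bar of the cutter, a straight black handle parallel to the plate at y = -24 mm, x -146..-56 mm in the cutter's frame, 21 mm thick, z 39..61 mm. Its origin is at cutter (0, 0, 50 mm). The robot's fingers may not press on it
- press_lever (a joint): angle of the hand lever, rad: 0 fully open, grows as it is pressed in towards the bar (counter-clockwise from above). Starts latched at about 0.235; the stop screw stops it at 0.25 to 0.31, with 15 to 25 mm left between the black handles. Opening spring: about 1.5 N at press_point when open, 3 to 3.5 N at the stop, then it is hard
- lever_hinge (a point): on the axis (vertical) of the hand lever, at the middle of its height (50 mm above the bench)
- press_point (a point): on the outer face of the lever's black grip at mid height, 150 mm along the lever from the hinge and 28.5 mm to its outer side; moves with it. The grip is 21 mm thick, z 39..61 mm, and reaches 34 mm further to the free end, 52 mm back to the hinge. Lever direction (hinge to grip): cutter yaw + pi - 0.28 + lever angle; the outer face looks square off it, to the robot
- grip_outer: outer half of the lever's black grip (the half that looks away from the bar), 86 x 8 x 22 mm; origin on the lever's hinge
- grip_inner: inner half of the lever's black grip (towards the bar), 86 x 8 x 22 mm; origin on the lever's hinge. Touching both halves at once counts as gripping the lever
- stop_pad: small steel pad on the inside of the lever, 82 mm from the hinge, that meets the stop screw; origin on the lever's hinge
- stop_tip: round steel tip, 8 mm across, of the stop screw that the pad comes up against; origin is not at the tip, see screw_tip
- screw_tip (a point): foremost point of the stop screw, which stands through a lug on the fixed bar and points at the lever; its setting differs from start to start and is tight
- latch (a joint): angle of the latch, rad: 0 to 0.05 hooked over the lever's free end, 0.6 fully swung away; the lever is let go at about 0.2. Grows counter-clockwise from above; it stays where it is left by friction (about 2 N at the tab)
- latch_hinge (a point): on the vertical axis of the latch, at the free end of the fixed bar, 50 mm above the bench
- tab_point (a point): on the face to push of the latch's upright thumb tab, 40 mm from the latch hinge on the side away from the lever, 54 mm above the bench. The tab is 8 mm thick, 22 mm wide (26 to 48 mm from the latch hinge) and spans z 41..67 mm; push it along the cutter's +x (towards the jaws) to swing the latch off
- tab_front: half of the thumb tab that is pushed (the face that looks along the cutter's -x), 4 x 22 x 26 mm; origin on the latch hinge
- tab_back: other half of the thumb tab, the same size; origin on the latch hinge. Touching both halves at once counts as pinching the tab
- bottle: dropper bottle 26 x 26 x 73 mm, loose bystander, stands on the robot's side of the cutter; origin under its centre
- cast: white plaster jaw cast 56 x 60 x 28 mm, loose bystander, in front of the jaws on the robot's side; origin under its centre
- calliper: small calliper 36 x 120 x 8 mm lying flat on the robot's side of the lever, loose bystander; origin under its centre
- powder_jar: round jar 48 x 48 x 58 mm, loose bystander, at the back right; origin under its centre
- bur_block: wooden block with burs 40 x 64 x 38 mm, loose bystander, at the back right; origin under its centre
- lab_scale: white powder scale behind the cutter, fixed, 124 x 190 x 102 mm; origin on the bench under its centre. The thin post of the bench lamp stands behind its left end (x 0.75, y 0.19 to 0.33 m) and rises to 0.53 m; keep the arm clear of it

How it is judged:
On the way, in this order (a step that is already met when the one before it is completed fails the run):
1. the latch is swung off and the hand lever has sprung fully open (value of joint latch above 0.15 rad and value of joint press_lever below 0.04 rad), for 0.2 s.
2. the lever is pressed in against its stop screw by the fingers on its outer side (contact force between stop_pad and stop_tip above 1.5 N and contact force between the fingers and grip_outer above 1 N), for 0.2 s.
At the end, for the whole second after the job is handed in: The latch is off (over 0.15 rad) and the fingers hold the lever by its outer grip half (over 1 N) against the stop screw (over 1.5 N between pad and screw), through the last second, with the fingers off the fixed bar (all of step 2 and value of joint press_lever above 0.235 rad and value of joint latch above 0.15 rad and contact force between the fingers and fixed_bar below 0.5 N); the arm keeps its last pose, push and grip.
It fails at once if the lever is forced: over 45 N from the fingers (contact force between the fingers and grip_outer above 45 N).
It fails at once if the fingers press on the fixed bar (contact force between the fingers and fixed_bar above 2 N).
It fails at once if the lever or the thumb tab is gripped: both halves of its grip, or both faces of the tab, are pressed at once ((contact force between the fingers and grip_outer above 2 N and contact force between the fingers and grip_inner above 2 N) or (contact force between the fingers and tab_front above 2 N and contact force between the fingers and tab_back above 2 N)).
It fails at once if the stop screw's setting is changed by over 1.5 mm (distance of screw_tip from where it was at the start of the episode above 0.0015 m).
It fails at once if a bystander is moved or lifted by over 15 mm (distance of any of bottle, cast, calliper, powder_jar, bur_block from where it was at the start of the episode above 0.015 m).
It also fails if it takes over 51 s, if anything falls off the work surface, if the arm or the gripper's body presses on something with over 40 N, if the wrist force passes 120 N, or if a joint passes its speed limit or range.

### The arm

A 7-joint arm with a two-finger parallel gripper is mounted at the origin on a cart in front of the work surface, level with it; the furniture and walls round the work are solid. World frame = base frame: x ahead of the robot, y to its left, z up, the work surface at z = 0. Lengths are in m, angles in rad, forces in N, time in s.
With the tool pointing down it reaches from about 0.4 to 0.85 m from the base axis. Payload 10.4 kg.
Tool frame: the origin (TCP) lies midway between the tips of the shut fingers; the grasp point (between the pads) lies 19 mm behind it; z points along the fingers, y is the line along which they close (so a half turn about z gives the same grasp; the last joint's range is limited). The gripper opens to 85 mm and grips with 20 to 120 N. Pads are 22 mm wide; open, the fingers measure 114 mm over their backs; the gripper's body (76 mm by 85 mm) begins 54 mm behind the grasp point. The pads swing forward as they close: fully open they stand 13 mm farther back than shut.
Start: joints at [1.122, 0.332, -0.065, 1.46, 0.022, 1.35, -0.088], TCP at [0.258, -0.569, 0.231] pointing down, gripper open.
Joint ranges: [-2.6, 2.6], [-0.5, 2.12], [-1.47, 1.34], [0.16, 2.42], [-1.27, 4.41], [0.06, 2.06], [-2.6, 2.6]. Speed limits (rad/s): [2.22, 2.22, 2.79, 2.79, 3.14, 3.14, 3.14].

### API

Orientations are given as a unit quaternion [x, y, z, w].
In Python, from workcell import get_obs, camera, camera_params, hand_in gives the robot as it stands.
- The arm moves only by the tool carry_out, never from a script. Its argument "commands" is a list that holds one entry, the list of rows, each a list of 6 numbers: the shift along the tool's x, y, z in units of 40 mm (1.0 is 40 mm), then the turn, a rotation vector about the tool's x, y, z in units of 6 degrees (1.0 is 6 degrees). In form: [[[x, y, z, ax, ay, az], ...]]. A call has 1 to 20 rows; each row shifts and turns the commanded pose from where the row before left it, along the tool's axes as they then stand; what a row does not reach is not made up. A row lasts 1/12 s, in which the tool goes at most 41.7 mm and 7.16 degrees, less where a joint would pass 70% of its speed; a pose out of reach is approached as far as the arm can. A call is refused whole if a number of a shift passes 1 or a number of a turn 1, either way. A call with a gripper value outside its range is refused whole. "hand" is the closure, from -1 (fully open) to 1 (shut), set as the call begins (left out, the last holds). The fingers move at their own pace and stop on an object; "force" is the grip in N (left out, the last holds). Time passes only in rows, so rows that do not move let the fingers close. It gives the time, the measured TCP pose, the force, the opening and the grip force at its end, in the units of the state.
- get_obs(): the state, without advancing time (a new reading comes with each control period).
- camera(name): name is "side" or "top"; returns the picture (400x640x3 uint8, red, green, blue); there is no depth.
- camera_params(name): a dict with "mtx" (3x3 intrinsics, pixels), "R" (3x3) and "t" (3): a world point X has camera coordinates R X + t. Camera axes: x right, y down, z forward; pixel columns grow to the right and rows downward; lengths in m; the calibration is good to about 2 mm. A picture is of the moment at which its call begins. camera_params takes no time and is no camera call.
- hand_in(): hands the job in; it is judged then, once.
The state is a dict: "clock": time; "joint_pos": joint angles; "joint_velocities": joint speeds; "tau": joint torques, N m; "position": TCP position; "ee_rot": TCP orientation; "ft_force": force on the tool from outside, world axes, zero at the start; "torque": the same for the moment, N m; "grip_width": opening from 0.0 (shut) to 1.0 (fully open); "grasp_force": force on a finger pad.
Only numpy, scipy, OpenCV 4.12 (cv2) and the standard library are available. Lean on these libraries where they do the work, as an engineer would, in place of code of your own. Each camera call takes 0.05 s, during which the arm holds its last target. There are 200 camera calls.

## Working session

There is one attempt and no reset: what is moved stays moved. The work goes in short steps, Python scripts to look and compute and a tool call to move; the robot and the scene stay as the last step left them, time stands still between calls to the robot, and variables do not carry over. Pictures are saved under pics/ and viewed, at most 10 in all, crops included, and the job is handed in when it is done.

Besides the shell and the picture viewer there is one more tool, called after "Request:" as name(argument=value, ...), one argument or row to a line, values as JSON. carry_out: Moves the arm, as the interface text tells. Its arguments: {"type":"object","properties":{"commands":{"type":"array"},"hand":{"type":"number"},"force":{"type":"number"}},"required":["commands"]}

```bash
mkdir -p pics; ls; python3 - <<'E'
from workcell import *
import cv2,numpy as np
for n in("top","side"):
    cv2.imwrite(f"pics/{n}0.png",camera(n)[:,:,::-1]); p=camera_params(n); print(n,p["mtx"],p["R"],p["t"])
o=get_obs();print(o["position"],o["ee_rot"],o["grip_width"],o["clock"])
E
```

```text
pics
top [[427.63749762   0.         320.02153407]
 [  0.         427.63749762 197.32084141]
 [  0.           0.           1.        ]] [[-0.01410822 -0.99957501 -0.02551007]
 [-0.98037532  0.01884539 -0.1962373 ]
 [ 0.19663465  0.02224088 -0.98022454]] [0.0641101  0.55747308 0.93367605]
side [[372.80755532   0.         314.16283017]
 [  0.         372.80755532 201.4093109 ]
 [  0.           0.           1.        ]] [[-0.8111368  -0.58466748  0.0148672 ]
 [-0.40120784  0.53775893 -0.7415171 ]
 [ 0.42554596 -0.60743664 -0.67076923]] [0.47692796 0.2412733  0.67835148]
[ 0.25800902 -0.56890141  0.23060954] [ 9.77420792e-01  2.11301221e-01 -1.60525238e-04 -6.02701719e-04] 0.9998942662517996 0.1
```

View pics/top0.png

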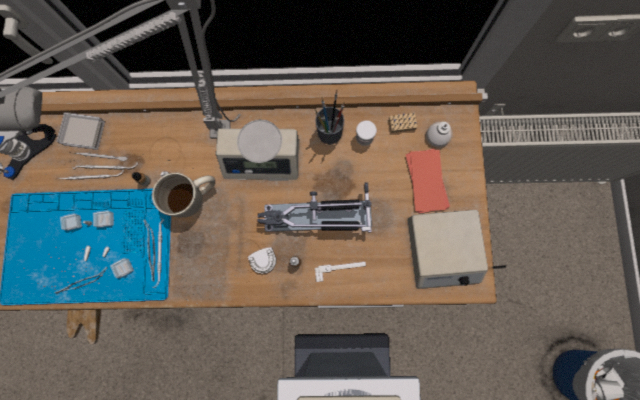

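View pics/side0.png

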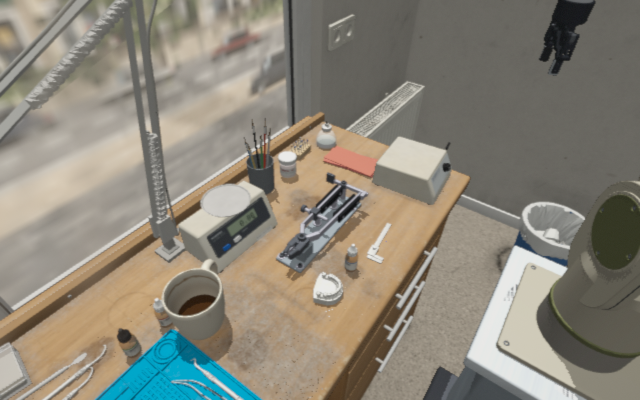

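The top view shows the cutter at about (260–372, 185–235), with the jaws left and the latch and tab at about (368, 190). The calliper is at (340, 268), the bottle at (295, 263) and the cast at (262, 260). I'll enlarge both views.

```bash
python3 - <<'E'
import cv2
a=cv2.imread("pics/top0.png")[175:285,245:385];cv2.imwrite("pics/t1.png",cv2.resize(a,None,fx=5.4,fy=5.4,interpolation=cv2.INTER_CUBIC))
a=cv2.imread("pics/side0.png")[165:275,270:400];cv2.imwrite("pics/s1.png",cv2.resize(a,None,fx=5.4,fy=5.4,interpolation=cv2.INTER_CUBIC))
E
```

```text
(no output)
```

View pics/t1.png

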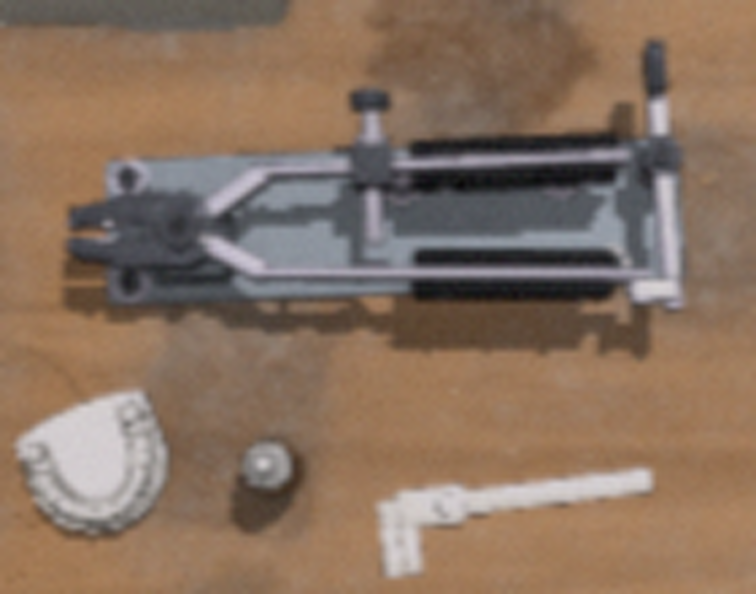

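View pics/s1.png

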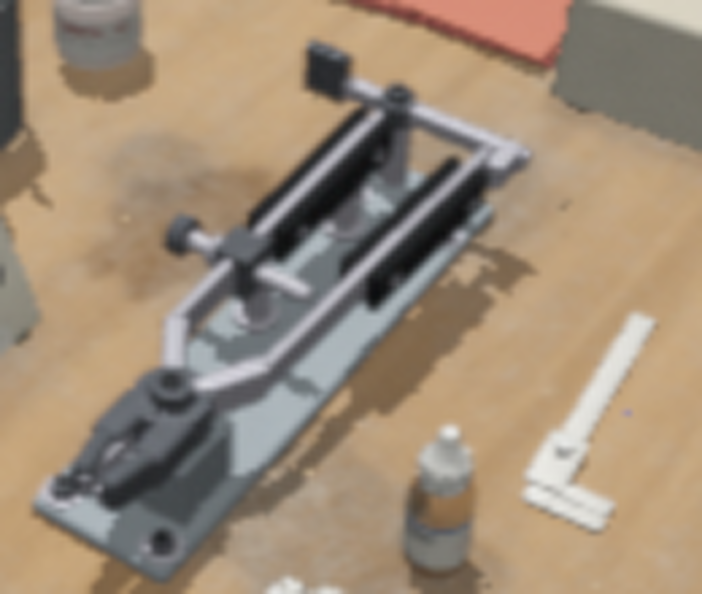

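The crops show the tab at crop (655, 40–95), the latch hinge at (660, 155), the lever's black grip at (413–616, 250–298), the bar at (413–616, 137–190) and the jaw pivot at (180, 225). Now I'll cast rays.

```bash
cat > h.py <<'E'
import numpy as np
from workcell import *
def ray(n,u,v,z):
    p=camera_params(n);d=p["R"].T@np.linalg.inv(p["mtx"])@[u,v,1];c=-p["R"].T@p["t"]
    return c+d*(z-c[2])/d[2]
E
python3 - <<'E'
from h import *
T=lambda u,v,z:ray("top",245+u/5.4-.5,175+v/5.4-.5,z)
S=lambda u,v,z:ray("side",270+u/5.4-.5,165+v/5.4-.5,z)
for n,f,u,v,z in[("tab far top",T,655,40,.067),("tab near",T,655,95,.067),("latchhinge",T,660,152,.067),("pivot",T,180,225,.067),
("grip outerL",T,413,298,.05),("grip outerR",T,616,298,.05),("bar backL",T,413,137,.061),("bar backR",T,616,137,.061),("grip inL",T,413,250,.061),("grip inR",T,616,250,.061),
("plate FL",T,107,303,.008),("plate FR",T,682,305,.008),("plate BL",T,107,160,.008),
("bottle top",T,268,465,.073),("calL",T,403,575,.008),("calR",T,652,480,.008),("calTL",T,380,500,.008),
("S tab top L",S,310,40,.067),("S tab top R",S,350,60,.067),("S hinge",S,398,92,.067),("S pivot",S,172,380,.067),("S plate L",S,35,507,.008),("S plate F",S,165,580,.008),("S grip end out",S,370,275,.061)]:
    print(n,np.round(f(u,v,z),3))
E
```

```text
tab far top [ 0.59  -0.051  0.067]
tab near [ 0.566 -0.05   0.067]
latchhinge [ 0.542 -0.052  0.067]
pivot [0.514 0.151 0.067]
grip outerL [0.484 0.054 0.05 ]
grip outerR [ 0.482 -0.032  0.05 ]
bar backL [0.551 0.053 0.061]
bar backR [ 0.55  -0.034  0.061]
grip inL [0.503 0.053 0.061]
grip inR [ 0.501 -0.032  0.061]
plate FL [0.489 0.191 0.008]
plate FR [ 0.484 -0.064  0.008]
plate BL [0.554 0.192 0.008]
bottle top [0.413 0.114 0.073]
calL [0.369 0.061 0.008]
calR [ 0.408 -0.048  0.008]
calTL [0.401 0.07  0.008]
S tab top L [ 0.588 -0.052  0.067]
S tab top R [ 0.566 -0.051  0.067]
S hinge [ 0.536 -0.044  0.067]
S pivot [0.512 0.152 0.067]
S plate L [0.547 0.195 0.008]
S plate F [0.485 0.192 0.008]
S grip end out [0.486 0.055 0.061]
```

Request:
carry_out(
  commands=[
    [[0.61,-0.37,0,0,0,0],[0.61,-0.37,0,0,0,0],[0.61,-0.37,0,0,0,0],[0.61,-0.37,0,0,0,0],[0.61,-0.37,0,0,0,0],[0.61,-0.37,0,0,0,0],[0.61,-0.37,0,0,0,0],[0.61,-0.37,0,0,0,0],[0.61,-0.37,0,0,0,0],[0.61,-0.37,0,0,0,0],[0.61,-0.37,0,0,0,0],[0.61,-0.37,0,0,0,0],[0.61,-0.37,0,0,0,0],[0.61,-0.37,0,0,0,0],[0.61,-0.37,0,0,0,0],[0.61,-0.37,0,0,0,0],[0.61,-0.37,0,0,0,0],[0.61,-0.37,0,0,0,0],[0.61,-0.37,0,0,0,0],[0.61,-0.37,0,0,0,0]],
  ],
  hand=1,
  force=40,
)

```text
clock: 1.77
position: [0.5807, -0.0969, 0.231]
ee_rot: [0.977, 0.211, -0.0, -0.0]
ft_force: [0.7, -0.2, -0.4]
grip_width: 0.0
grasp_force: 0.0
```

Request:
carry_out(
  commands=[
    [[0,0,0,0,0,-0.99],[0,0,0,0,0,-0.99],[0,0,0,0,0,-0.99],[0,0,0,0,0,-0.99],[0,0,0,0,0,-0.99],[0,0,0,0,0,-0.99],[0,0,0,0,0,-0.99],[0,0,0,0,0,-0.99],[0,0,0,0,0,-0.99],[0,0,0,0,0,-0.99],[0,0,0,0,0,-0.99],[0,0,0,0,0,0],[0,0,0,0,0,0]],
  ],
)

```text
clock: 2.85
position: [0.5802, -0.0981, 0.231]
ee_rot: [0.71, 0.704, -0.0, -0.0]
ft_force: [-0.6, 0.1, 0.4]
grip_width: -0.002
grasp_force: 0.0
```

Request:
carry_out(
  commands=[
    [[0,0,0.6,0,0,0],[0,0,0.6,0,0,0],[0,0,0.6,0,0,0],[0,0,0.6,0,0,0],[0,0,0.6,0,0,0],[0,0,0.6,0,0,0],[0,0,0.5,0,0,0],[0,0,0.5,0,0,0],[0,0,0,0,0,0],[0,0,0,0,0,0]],
  ],
)

```text
clock: 3.68
position: [0.5797, -0.0979, 0.0468]
ee_rot: [0.709, 0.705, -0.001, -0.001]
ft_force: [-0.5, -0.3, 0.4]
grip_width: 0.0
grasp_force: 0.0
```

```bash
python3 - <<'E'
from h import *
import cv2
a=camera("top")[150:290,240:420,::-1];b=camera("side")[130:270,270:450,::-1]
cv2.imwrite("pics/a.png",cv2.resize(np.vstack([a,b]),None,fx=2.1*1,fy=2.1,interpolation=cv2.INTER_CUBIC))
print(get_obs()["position"],get_obs()["ft_force"])
E
```

```text
[ 0.58115205 -0.09809811  0.04867991] [-0.01255558  1.09811766  0.54572895]
```

View pics/a.png

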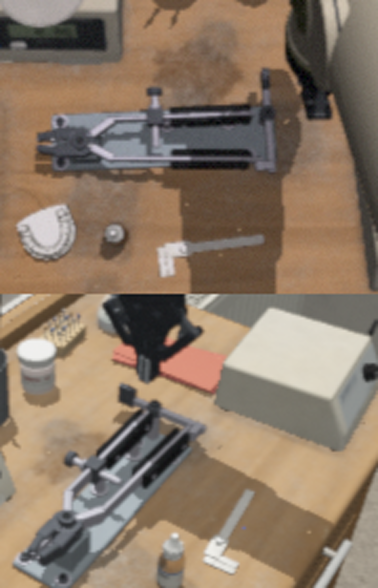

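The fingers are shut at view (315, 112) in the top half, to the right of the tab at (266, 80). Before pushing I'll check that the tip's row lines up with the tab.

```bash
python3 - <<'E'
from h import *
p=camera_params("top")
for X in([.58,-.098,.047],[.58,-.098,.09],[.5655,-.098,.047],[.5655,-.109,.047],[.578,-.05,.067]):
    q=p["mtx"]@(p["R"]@X+p["t"]);q=q[:2]/q[2];print(X,q,(q-[240,150])*2.1)
E
```

```text
[0.58, -0.098, 0.047] [385.35045733 187.81604055] [305.23596039  79.41368516]
[0.58, -0.098, 0.09] [387.73679791 183.62820533] [310.24727561  70.6192312 ]
[0.5655, -0.098, 0.047] [385.62513243 193.88850454] [305.8127781   92.16585954]
[0.5655, -0.109, 0.047] [390.36034591 193.79869058] [315.75672641  91.97725021]
[0.578, -0.05, 0.067] [365.47648359 187.17050684] [263.50061553  78.05806435]
```

Request:
carry_out(
  commands=[
    [[0.3,0,-0.1,0,0,0],[0.3,0,0,0,0,0],[0.1,0,0,0,0,0],[0.1,0,0,0,0,0],[0.1,0,0,0,0,0],[0.1,0,0,0,0,0],[0.1,0,0,0,0,0],[0.1,0,0,0,0,0],[0,0,0,0,0,0],[0,0,0,0,0,0]],
  ],
)

```text
clock: 4.62
position: [0.5803, -0.0494, 0.051]
ee_rot: [0.709, 0.706, 0.0, -0.0]
ft_force: [0.4, -0.6, 0.2]
grip_width: -0.001
grasp_force: 0.1
```

Request:
carry_out(
  commands=[
    [[0.06,0,0,0,0,0],[0.06,0,0,0,0,0],[0.06,0,0,0,0,0]],
  ],
)

```text
clock: 4.87
position: [0.5805, -0.0454, 0.0511]
ee_rot: [0.709, 0.705, -0.001, 0.001]
ft_force: [-0.5, -15.1, -0.7]
grip_width: -0.003
grasp_force: 6.4
```

```bash
python3 - <<'E'
from h import *
import cv2
a=camera("top")[150:290,240:420,::-1];b=camera("side")[130:270,270:450,::-1]
cv2.imwrite("pics/b.png",cv2.resize(np.vstack([a,b]),None,fx=2.1*1,fy=2.1,interpolation=cv2.INTER_CUBIC))
print(get_obs()["position"],get_obs()["ft_force"])
E
```

```text
[ 0.58051914 -0.04562394  0.05115546] [-0.97076079 -9.28221773  0.32144167]
```

View pics/b.png

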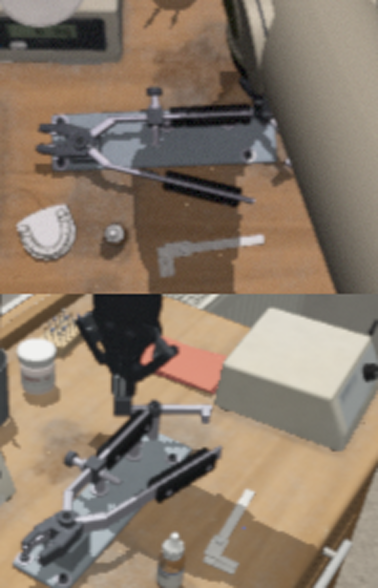

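The latch has swung off, and the lever has sprung open towards the robot: its grip is now at view (165–250, 175–205). I'll retreat, lift, and go to the lever's outer side.

Request:
carry_out(
  commands=[
    [[-0.3,0,0,0,0,0],[-0.3,0,0,0,0,0],[0,0,-0.5,0,0,0],[0,0,-0.5,0,0,0],[0,0,-0.6,0,0,0],[0,0,-0.6,0,0,0],[0.1,-0.5,0,0,0,0],[0.2,-0.6,0,0,0,0],[0.2,-0.6,0,0,0,0],[0.3,-0.6,0,0,0,0],[0.3,-0.6,0,0,0,0],[0.3,-0.6,0,0,0,0],[0.3,-0.6,0,0,0,0],[0.15,-0.3,0,0,0,0],[0,0,0,0,0,0]],
  ],
)

```text
clock: 6.22
position: [0.4029, 0.0088, 0.1393]
ee_rot: [0.708, 0.706, -0.0, 0.0]
ft_force: [-0.0, -0.2, -0.1]
grip_width: 0.001
grasp_force: 0.0
```

```bash
python3 - <<'E'
from h import *
import cv2
a=camera("top")[150:290,240:420,::-1];b=camera("side")[130:270,270:450,::-1]
cv2.imwrite("pics/c.png",cv2.resize(np.vstack([a,b]),None,fx=2.1*1,fy=2.1,interpolation=cv2.INTER_CUBIC))
print(get_obs()["position"],get_obs()["ft_force"])
E
```

```text
[0.40522732 0.00756099 0.13967741] [ 0.49770138 -0.5765631  -0.21513735]
```

View pics/c.png

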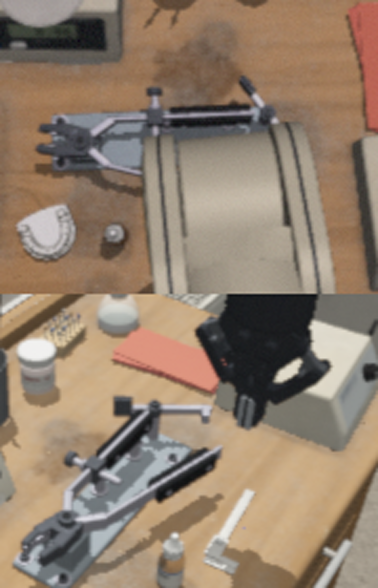

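The latch stays off and the lever is fully open. The shut fingers hang in front of it, at view (247, 420) in the side half. Descending, then pressing slowly.

Request:
carry_out(
  commands=[
    [[0,0,0.4,0,0,0],[0,0,0.5,0,0,0],[0,0,0.5,0,0,0],[0,0,0.5,0,0,0],[0,0,0.4,0,0,0],[0,0,0,0,0,0],[0,0.2,0,0,0,0],[0,0.2,0,0,0,0],[0,0.2,0,0,0,0],[0,0.2,0,0,0,0],[0,0.2,0,0,0,0],[0,0.2,0,0,0,0],[0,0,0,0,0,0],[0,0,0,0,0,0]],
  ],
)

```text
clock: 7.48
position: [0.4531, 0.0079, 0.0473]
ee_rot: [0.709, 0.706, 0.0, -0.0]
ft_force: [-1.8, -0.0, 1.8]
grip_width: -0.0
grasp_force: 1.1
```

Request:
carry_out(
  commands=[
    [[0,0.05,0,0,0,0],[0,0.05,0,0,0,0],[0,0.05,0,0,0,0],[0,0.05,0,0,0,0],[0,0.05,0,0,0,0],[0,0,0,0,0,0],[0,0,0,0,0,0]],
  ],
)

```text
clock: 8.07
position: [0.4628, 0.0076, 0.0473]
ee_rot: [0.709, 0.705, -0.0, -0.0]
ft_force: [-3.0, -2.1, 0.3]
grip_width: 0.004
grasp_force: 1.5
```

Request:
carry_out(
  commands=[
    [[0,0.05,0,0,0,0],[0,0.05,0,0,0,0],[0,0,0,0,0,0],[0,0,0,0,0,0]],
  ],
)

```text
clock: 8.4
position: [0.4669, 0.0077, 0.0473]
ee_rot: [0.709, 0.705, 0.0, 0.0]
ft_force: [-3.3, -1.4, 0.5]
grip_width: -0.001
grasp_force: 1.6
```

Request:
carry_out(
  commands=[
    [[0,0.05,0,0,0,0],[0,0,0,0,0,0],[0,0,0,0,0,0]],
  ],
)

```text
clock: 8.65
position: [0.4689, 0.0076, 0.0473]
ee_rot: [0.709, 0.705, 0.0, 0.0]
ft_force: [-2.9, -3.0, -0.2]
grip_width: -0.002
grasp_force: 1.7
```

Request:
carry_out(
  commands=[
    [[0,0.05,0,0,0,0],[0,0,0,0,0,0],[0,0,0,0,0,0]],
  ],
)

```text
clock: 8.9
position: [0.4709, 0.0076, 0.0473]
ee_rot: [0.709, 0.705, 0.0, 0.0]
ft_force: [-3.9, -2.7, -0.6]
grip_width: -0.002
grasp_force: 1.8
```

Request:
carry_out(
  commands=[
    [[0,0.04,0,0,0,0],[0,0,0,0,0,0],[0,0,0,0,0,0]],
  ],
)

```text
clock: 9.15
position: [0.4725, 0.0076, 0.0473]
ee_rot: [0.709, 0.705, 0.0, 0.0]
ft_force: [-3.5, -2.3, -0.5]
grip_width: -0.003
grasp_force: 1.9
```

Request:
carry_out(
  commands=[
    [[0,0.03,0,0,0,0],[0,0,0,0,0,0],[0,0,0,0,0,0]],
  ],
)

```text
clock: 9.4
position: [0.4736, 0.0075, 0.0473]
ee_rot: [0.709, 0.705, -0.0, 0.0]
ft_force: [-3.6, -2.9, 0.3]
grip_width: -0.003
grasp_force: 1.9
```

Request:
carry_out(
  commands=[
    [[0,0.03,0,0,0,0],[0,0,0,0,0,0],[0,0,0,0,0,0]],
  ],
)

```text
clock: 9.65
position: [0.4748, 0.0076, 0.0473]
ee_rot: [0.709, 0.705, -0.0, 0.0]
ft_force: [-3.4, -3.3, -0.0]
grip_width: 0.003
grasp_force: 2.0
```

Request:
carry_out(
  commands=[
    [[0,0.03,0,0,0,0],[0,0,0,0,0,0],[0,0,0,0,0,0]],
  ],
)

```text
clock: 9.9
position: [0.476, 0.0075, 0.0473]
ee_rot: [0.709, 0.705, -0.0, 0.0]
ft_force: [-4.1, -3.3, -1.1]
grip_width: -0.002
grasp_force: 2.0
```

```bash
python3 - <<'E'
from h import *
import cv2
b=camera("side")[170:270,270:400,::-1]
cv2.imwrite("pics/d.png",cv2.resize(b,None,fx=5.5,fy=5.5,interpolation=cv2.INTER_CUBIC))
E
```

```text
(no output)
```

View pics/d.png

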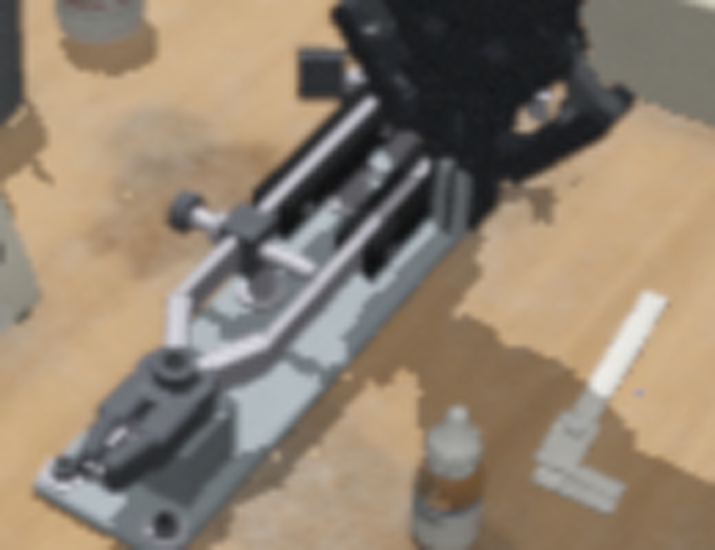

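The fingers press on the outer grip at crop (450, 200). The screw tip at (315, 270) is just short of the lever, so I'll continue in small steps.

Request:
carry_out(
  commands=[
    [[0,0.03,0,0,0,0],[0,0,0,0,0,0],[0,0,0,0,0,0]],
  ],
)

```text
clock: 10.2
position: [0.4772, 0.0076, 0.0473]
ee_rot: [0.709, 0.705, -0.0, 0.0]
ft_force: [-3.3, -3.6, 0.9]
grip_width: -0.002
grasp_force: 2.1
```

Request:
carry_out(
  commands=[
    [[0,0.03,0,0,0,0],[0,0,0,0,0,0],[0,0,0,0,0,0]],
  ],
)

```text
clock: 10.45
position: [0.4783, 0.0075, 0.0473]
ee_rot: [0.709, 0.705, -0.0, 0.0]
ft_force: [-3.7, -3.7, 0.4]
grip_width: 0.004
grasp_force: 2.1
```

Request:
carry_out(
  commands=[
    [[0,0.03,0,0,0,0],[0,0,0,0,0,0],[0,0,0,0,0,0]],
  ],
)

```text
clock: 10.7
position: [0.4791, 0.0075, 0.0472]
ee_rot: [0.709, 0.705, -0.0, -0.0]
ft_force: [-6.4, -3.1, 2.5]
grip_width: 0.002
grasp_force: 3.0
```

Request:
carry_out(
  commands=[
    [[0,0.02,0,0,0,0],[0,0,0,0,0,0],[0,0,0,0,0,0],[0,0,0,0,0,0],[0,0,0,0,0,0]],
  ],
)

```text
clock: 11.12
position: [0.4796, 0.0074, 0.0472]
ee_rot: [0.709, 0.705, -0.001, -0.0]
ft_force: [-6.8, -4.3, 2.5]
grip_width: -0.0
grasp_force: 4.0
```

Request:
carry_out(
  commands=[
    [[0,0.03,0,0,0,0],[0,0,0,0,0,0],[0,0,0,0,0,0],[0,0,0,0,0,0],[0,0,0,0,0,0]],
  ],
)

```text
clock: 11.53
position: [0.4801, 0.0073, 0.047]
ee_rot: [0.709, 0.705, -0.001, -0.001]
ft_force: [-11.2, -3.4, 6.8]
grip_width: 0.004
grasp_force: 5.8
```

Request:
carry_out(
  commands=[
    [[0,0,0,0,0,0],[0,0,0,0,0,0],[0,0,0,0,0,0],[0,0,0,0,0,0],[0,0,0,0,0,0],[0,0,0,0,0,0]],
  ],
)

```text
clock: 12.03
position: [0.4801, 0.0073, 0.047]
ee_rot: [0.709, 0.705, -0.001, -0.001]
ft_force: [-11.1, -4.1, 6.4]
grip_width: 0.001
grasp_force: 5.8
```

```bash
python3 -c "
from workcell import *
print(get_obs()['ft_force']);print(hand_in())"
```

```text
[-11.12773781  -4.13216714   6.36215307]
the job is handed in; nothing more can be done
None
```

I swung the latch off and the lever sprang open, then pressed the lever in by its outer side until it met the stop screw. I handed the job in at about 12 s with the fingers still pushing it there at about 11 N; the hand-in returned no verdict.

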